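Wedge a motor plate off its rubber buffers and hold it

ROBOT

A 6-joint arm with a two-finger parallel gripper is mounted at the origin on the work surface. World frame = base frame: x ahead of the robot, y to its left, z up, the work surface at z = 0. Lengths are in m, angles in rad, forces in N, time in s.
With the tool pointing down it reaches from about 0.35 to 1 m from the base axis. Payload 7.1 kg.
Tool frame: the origin (TCP) lies on the centre line of the jaws, within the pads' length; the fingertips stand 19 mm ahead of it and the grasp point (between the pads) is the TCP; z points along the fingers, y is the line along which they close (so a half turn about z gives the same grasp; the last joint's range is limited). The gripper opens to 85 mm and grips with 20 to 120 N. Pads are 22 mm wide; open, the fingers measure 114 mm over their backs; the gripper's body (76 mm by 85 mm) begins 54 mm behind the grasp point. The pads swing forward as they close: fully open they stand 13 mm farther back than shut.
Start: joints at [-1.31, 0.423, 1.63, -0, 1.089, -0.019], TCP at [0.173, -0.601, 0.25] pointing down, gripper open.
Joint ranges: [-3, 3], [-0.9, 2.11], [0.09, 2.58], [-1.31, 4.45], [0.11, 2.69], [-2.54, 2.54]. Speed limits (rad/s): [2.39, 2.39, 3.01, 3.14, 3.14, 3.14].

INTERFACE

Orientations are given as a rotation vector (axis times angle).
In Python, from bench import arm gives the robot as it stands.
- The arm moves only by the shell command python3 -m creep 'ROWS' [FORCE]. ROWS is rows parted by semicolons, their numbers by spaces, 1 to 12 of them, each of 5 numbers: the finger opening in m, then dx, dy, dz in m, then a turn about the tool's z in rad; each row is the pose to reach, as a shift and turn from the pose commanded when the command began, along the tool's axes at that moment; what a row does not reach only later rows make up. A row lasts 1/8 s, in which the tool goes at most 0.0625 m and 0.188 rad, less where a joint would pass 70% of its speed; a pose out of reach is approached as far as the arm can. The fingers move at their own pace and stop on an object; FORCE is the grip in N (left out, the last holds). Time passes only in rows, so rows that do not move let the fingers close. It prints the time, the measured TCP pose, the force, the opening and the grip force at its end.
- arm.state(): the state, without advancing time (a new reading comes with each control period).
- arm.read_camera(name): name is "scene" or "top" or "wrist"; returns a dict with "color" (480x640x3 uint8, blue, green, red), "z_map" (480x640 float32, m along the optical axis (not along the pixel's ray), 0 where there is no reading), "fov_y" (degrees; the focal length in pixels is half the picture's height over the tangent of half this angle, whatever the lens; pixels are square), "cx", "cy" (the principal point, pixels), "cam_to_world" (4x4, takes a point from camera to world coordinates); the wrist camera has in their place "T_tool_cam" (4x4, takes a point from camera to tool coordinates, whose origin is the TCP and whose axes are the flange's). Camera axes: x right, y down, z forward; pixel columns grow to the right and rows downward; lengths in m; the calibration is good to about 2 mm. A picture is of the moment at which its call begins: read the wrist's pose just before it.
- arm.job_done(): hands the job in; it is judged then, once.
The state is a dict: "time": time; "joint_positions": joint angles; "joint_velocities": joint speeds; "tau": joint torques, N m; "eef_pos": TCP position; "orientation": TCP orientation; "ft_force": force on the tool from outside, world axes, zero at the start; "moment": the same for the moment, N m; "finger_gap": finger opening in m; "finger_force": force on a finger pad.
Only numpy, scipy, OpenCV 4.12 (cv2) and the standard library are available. Lean on these libraries where they do the work, as an engineer would, in place of code of your own. Each camera call takes 0.05 s, during which the arm holds its last target. There are 200 camera calls.

TASK

I am about to change the two rubber buffers under the hinged motor plate: take the orange wedge by its thick end, lay it flat on the green bedplate and push its thin end gently in under the plate's free edge, midway between the buffers and square to the edge, until the plate has just lifted off them, with 2 to 6 mm of daylight and no more. Lift with the wedge alone, with no ramming, no contact between the gripper and the motor or its plate, and leave the wrench, the tray and the tin where they are. Finish while still gripping the wedge and holding it there.

Things in the scene. Friction and masses are not known exactly. Their poses are not given: they have to be found in the camera images.
- bed: green steel bedplate of a pivoting motor base, bolted to the bench, 320 x 190 x 12 mm thick. Origin: centre of its underside. Its +x is the way the wedge is pushed: from the bare front end (x = -160 mm) past the plate's free edge (x = -45 mm) towards the hinge rod (x = 125 mm, height 28 mm, along y). Its top face, on which the wedge must lie, is 12 mm high
- buffer_a (a point): top centre of one of the two black rubber buffers that the plate rests on: 20 mm across, 12 mm high, fixed on the bed at its x = -30 mm, y = +55 mm
- buffer_b (a point): top centre of the other buffer, at the bed's x = -30 mm, y = -55 mm; 90 mm is free between the two
- motor_plate: aluminium plate 150 mm wide (y), 8 mm thick, hinged to the bed, carrying a dark blue motor 112 mm high that begins 63 mm behind the free edge. Origin: on the hinge axis, mid-width; the free edge is 170 mm from it along -x. 2.2 kg or so with motor; 6 to 10 N rest on the free edge. Lifting it takes a push of 7 to 16 N on the wedge; over 25 N between wedge and plate is too rough
- lip (a point): middle of the lower corner line of the plate's free edge, the line that the wedge lifts. At rest, with the plate level on the buffers, it is 24 mm above the bed's underside, so 12 mm above the bed's top face; the daylight is how much higher than that it is
- wedge: loose orange nylon wedge, 160 mm long (x), 32 mm wide (y), 90 g; flat underside, even slope on top from 5 mm thick at the thin end (x = +80 mm) to 30 mm at the thick end (x = -80 mm): 1.56 mm lift per 10 mm. Origin: centre of its underside. Starts flat on the bench. Grip it across its width near x = -55 mm (26 mm high). On the bed it meets the plate 45 mm in past the edge; 70 mm in lifts 4 mm
- wrench: bystander: steel combination wrench, 190 mm long, lying on the bench. Origin near its middle
- tray: bystander: blue open parts tray 110 x 80 x 28 mm with three new rubber buffers in it. Origin: centre of its underside
- tin: bystander: small round tin with paper label and white lid, 58 mm across, 75 mm high, standing. Origin: centre of its underside
Things that resemble listed ones, but are neither listed nor needed, are in the scene too. What is meant by the wedge is not pink or white, and is the smaller of those in its own colour.

How it is judged:
By the outcome, as a careful person would: the job done as asked, in the order asked, and still so for the second after the job is handed in, while the arm keeps its last pose, push and grip.
It also fails if it takes over 48 s, if anything falls off the work surface, if the arm or the gripper's body presses on something with over 40 N, if the wrist force passes 120 N, or if a joint passes its speed limit or range.

## Working session

There is one attempt and no reset: what is moved stays moved. The work goes in short steps, Python scripts to look and compute and a shell command to move; the robot and the scene stay as the last step left them, time stands still between calls to the robot, and variables do not carry over. Pictures are saved under pics/ and viewed, at most 10 in all, crops included, and the job is handed in when it is done.

```bash
ls; mkdir -p pics
cat > h.py <<'E'
import numpy as np, cv2
from bench import arm
def cloud(r):
    f=240/np.tan(np.radians(r["fov_y"])/2)
    v,u=np.mgrid[:480,:640]; z=r["z_map"]
    p=np.stack([(u-r["cx"])/f*z,(v-r["cy"])/f*z,z],-1)
    T=r["cam_to_world"]
    return p@T[:3,:3].T+T[:3,3]
E
python3 - <<'E'
from h import *
import pickle
R={}
for n in("scene","top"):
    r=arm.read_camera(n);R[n]=r
    cv2.imwrite(f"pics/{n}0.png",r["color"])
    print(n,r["fov_y"],r["cx"],r["cy"],r["cam_to_world"].round(3).tolist())
pickle.dump(R,open("r0.pkl","wb"))
s=arm.state();print({k:np.round(v,3) for k,v in s.items()})
E
```

```text
pics
scene 45.918741992291395 318.0076244944944 228.2089326278868 [[0.331, 0.56, -0.759, 1.631], [0.944, -0.2, 0.264, -0.538], [-0.003, -0.804, -0.595, 0.914], [0.0, 0.0, 0.0, 1.0]]
top 55.944456412262475 317.2689747313973 236.57111766646645 [[-0.006, -0.997, 0.08, 0.435], [-1.0, 0.006, -0.0, -0.195], [-0.0, -0.08, -0.997, 1.336], [0.0, 0.0, 0.0, 1.0]]
{'time': np.float64(0.1), 'joint_positions': array([-1.31 ,  0.424,  1.631,  0.   ,  1.089, -0.019]), 'joint_velocities': array([-0.   , -0.002, -0.003,  0.   , -0.001, -0.   ]), 'tau': array([ 1.0000e-03, -5.5842e+01, -2.8245e+01, -0.0000e+00,  3.0000e-03,
        0.0000e+00]), 'eef_pos': array([ 0.173, -0.6  ,  0.25 ]), 'orientation': array([-3.11 , -0.438,  0.   ]), 'ft_force': array([ 0.08 , -0.24 , -0.715]), 'moment': array([-0.001,  0.02 ,  0.039]), 'finger_force': np.float64(0.0), 'finger_gap': np.float64(0.085)}
```

View pics/scene0.png

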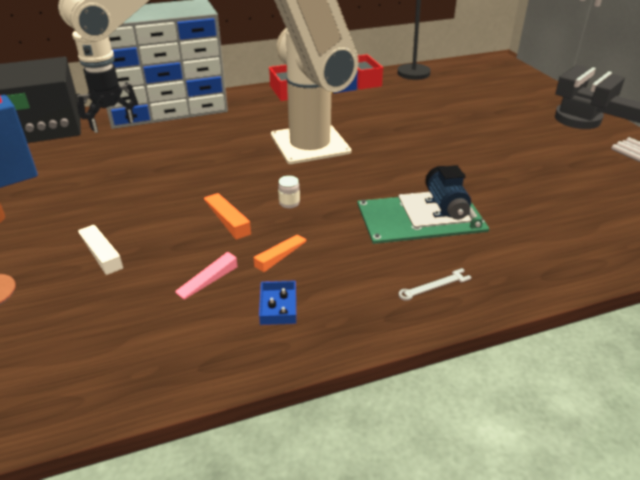

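View pics/top0.png

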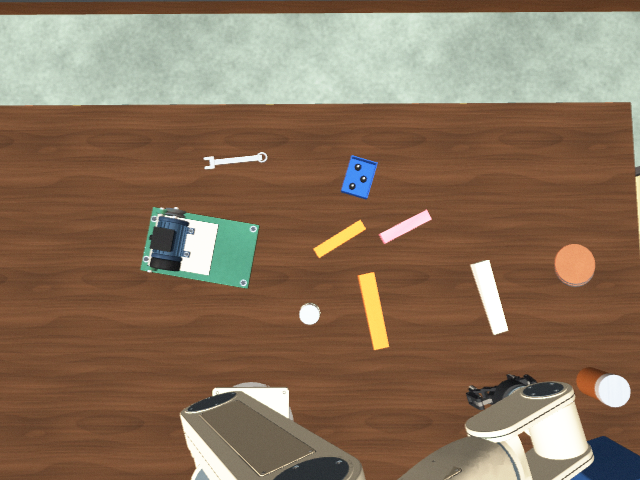

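Orange candidates in the top view: the small one at (340,239) and the large one at (373,311). The pink (405,227) and white (489,297) ones are excluded by colour. The smaller orange one fits, so I'll confirm it with a crop and measure it.

```bash
cat > m.py <<'E'
from h import *
import pickle
R=pickle.load(open("r0.pkl","rb"))
r=R["top"];P=cloud(r);hsv=cv2.cvtColor(r["color"],cv2.COLOR_BGR2HSV)
f=240/np.tan(np.radians(r["fov_y"])/2);T=r["cam_to_world"]
def ray(u,v,z):
    d=T[:3,:3]@np.array([(u-r["cx"])/f,(v-r["cy"])/f,1]);return T[:3,3]+d*(z-T[2,3])/d[2]
def comps(m,amin):
    c,_=cv2.findContours(m,cv2.RETR_EXTERNAL,cv2.CHAIN_APPROX_NONE)
    return [k for k in c if cv2.contourArea(k)>amin]
print("bench z",np.median(P[180:200,450:600,2]))
for k in comps(cv2.inRange(hsv,(10,130,120),(28,255,255)),200):
    b=cv2.minAreaRect(k);m=np.zeros((480,640),np.uint8);cv2.drawContours(m,[k],-1,255,-1)
    q=P[cv2.erode(m,np.ones((3,3)))>0];print("orange",b,len(q))
    A=q[:,:2]-q[:,:2].mean(0);ax=np.linalg.svd(A,full_matrices=False)[2][0];t=A@ax
    g=np.polyfit(t,q[:,2],1);print(" mean",q.mean(0).round(4),"ax",ax.round(3),"t",t.min().round(3),t.max().round(3),"z fit",g.round(4))
    c=cv2.boxPoints(b);print([ (x.round(0).tolist(),ray(x[0],x[1],.015)[:2].round(4).tolist()) for x in c])
k=max(comps(cv2.inRange(hsv,(60,80,50),(90,255,200))[:, :300].copy(),1000),key=cv2.contourArea)
b=cv2.minAreaRect(cv2.convexHull(k));print("bed",b);W=[ray(*x,.012)[:2] for x in cv2.boxPoints(b)]
print(np.round(W,4).tolist(), "sides",[np.linalg.norm(W[i]-W[i-1]).round(4) for i in range(4)],"c",np.mean(W,0).round(4))
# white plate
s=cv2.inRange(hsv,(0,0,170),(180,50,255))[:, :300].copy()
for k in comps(s,300):
    b=cv2.minAreaRect(k);print("plate?",b,[ray(*x,.032)[:2].round(4).tolist() for x in cv2.boxPoints(b)])
for uv in [(235,255),(205,255),(240,230)]: print(uv,P[uv[1],uv[0]].round(4))
for n,(x0,y0,x1,y1) in dict(w=(300,200,440,360),b=(130,190,270,300)).items():
    cv2.imwrite(f"pics/{n}.png",cv2.resize(r["color"][y0:y1,x0:x1],None,fx=2.8,fy=2.8,interpolation=2))
a=cv2.imread("pics/w.png");c=cv2.imread("pics/b.png");h=max(a.shape[0],c.shape[0])
pad=lambda i:cv2.copyMakeBorder(i,0,h-i.shape[0],0,0,0)
cv2.imwrite("pics/crop1.png",np.hstack([pad(a),pad(c)]))
E
python3 m.py
```

```text
bench z -0.0001152885351093369
orange ((96.5, 458.5), (27.0, 193.0), 90.0) 2778
 mean [-0.0895  0.3996  0.006 ] ax [-0.069  0.998] t -0.629 0.318 z fit [-0.1524  0.006 ]
[([-0.0, 445.0], [-0.0458, 0.7055]), ([193.0, 445.0], [-0.0488, 0.1595]), ([193.0, 472.0], [-0.1223, 0.1583]), ([0.0, 472.0], [-0.1194, 0.7018])]
orange ((394.576416015625, 457.73968505859375), (24.736722946166992, 102.12220001220703), 87.0643310546875) 905
 mean [-0.0831 -0.4197  0.007 ] ax [0.219 0.976] t -0.114 0.333 z fit [0.6412 0.007 ]
[([343.0, 448.0], [-0.0593, -0.2646]), ([445.0, 443.0], [-0.0466, -0.5533]), ([446.0, 467.0], [-0.114, -0.555]), ([344.0, 473.0], [-0.1266, -0.2675])]
orange ((100.07603454589844, 435.5364685058594), (90.5013427734375, 12.762012481689453), 2.9737308025360107) 288
 mean [-0.0275  0.4331 -0.0005] ax [-0.05  -0.999] t -0.109 0.128 z fit [-0.0012 -0.0005]
[([55.0, 440.0], [-0.0317, 0.5518]), ([55.0, 427.0], [0.0033, 0.5513]), ([146.0, 432.0], [-0.011, 0.2945]), ([145.0, 444.0], [-0.046, 0.2955])]
orange ((389.2032165527344, 433.7001037597656), (106.07386016845703, 14.02496337890625),
[... 5528 characters left out ...]
28.158720016479492), 17.10272979736328) [[0.0952, 0.1066], [0.1694, 0.0841], [0.0993, -0.1448], [0.0257, -0.1214]]
plate? ((186.77023315429688, 244.74713134765625), (53.59819793701172, 52.27830505371094), 10.43747615814209) [[0.4581, 0.2706], [0.6072, 0.2465], [0.5779, 0.0929], [0.4294, 0.1184]]
plate? ((234.92886352539062, 160.12826538085938), (12.122939109802246, 62.93351364135742), 85.33314514160156) [[0.7768, 0.1387], [0.791, -0.0455], [0.7549, -0.0485], [0.7407, 0.1353]]
plate? ((149.5, 59.0), (90.0, 299.0), 90.0) [[1.2179, 0.7573], [1.2127, -0.1441], [0.934, -0.1434], [0.9391, 0.7433]]
(235, 255) [0.4882 0.0461 0.0116]
(205, 255) [0.4877 0.1281 0.0355]
(240, 230) [0.5618 0.0322 0.0105]
```

View pics/crop1.png

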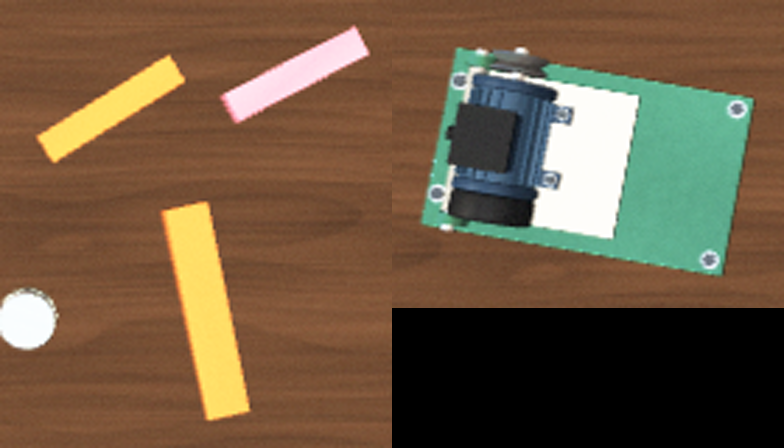

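The crop shows the small orange wedge, running from (38,150) to (178,65) and smaller than the orange bar below it. The plate's free edge is on the right of the motor, facing the bare green end. The bed measures 320 x 189 mm and the edge midpoint agrees to 1 mm. Next I'll tighten the orange mask.

```bash
cat > m2.py <<'E'
from h import *
import pickle
R=pickle.load(open("r0.pkl","rb"))
for n,box in (("top",(300,200,400,280)),("scene",(245,225,320,280))):
    r=R[n];P=cloud(r);hsv=cv2.cvtColor(r["color"],cv2.COLOR_BGR2HSV)
    x0,y0,x1,y1=box;m=np.zeros((480,640),np.uint8)
    m[y0:y1,x0:x1]=cv2.inRange(hsv,(5,150,200),(30,255,255))[y0:y1,x0:x1]
    c,_=cv2.findContours(m,cv2.RETR_EXTERNAL,cv2.CHAIN_APPROX_NONE);k=max(c,key=cv2.contourArea)
    b=cv2.minAreaRect(k);print(n,b)
    q=P[cv2.erode(m,np.ones((3,3)))>0]
    f=240/np.tan(np.radians(r["fov_y"])/2);T=r["cam_to_world"]
    def ray(u,v,z):
        d=T[:3,:3]@np.array([(u-r["cx"])/f,(v-r["cy"])/f,1]);return T[:3,3]+d*(z-T[2,3])/d[2]
    A=q[:,:2]-q[:,:2].mean(0);ax=np.linalg.svd(A,full_matrices=False)[2][0];t=A@ax
    print(len(q),q.mean(0).round(4),ax.round(3),t.min().round(3),t.max().round(3),np.polyfit(t,q[:,2],1).round(4))
    if n=="top":
        for z in (.005,.03):
            print(z,[ray(*x,z)[:2].round(4).tolist() for x in cv2.boxPoints(b)])
    for v in range(0,0):pass
# tin, tray centre heights not needed
E
python3 m2.py
```

```text
top ((339.2626647949219, 238.42312622070312), (11.48479175567627, 55.95906066894531), 58.172550201416016)
150 [ 0.4927 -0.2755  0.0312] [-0.619 -0.785] -0.076 0.11 [0.1377 0.0312]
0.005 [[0.5069, -0.181], [0.5937, -0.3224], [0.5646, -0.3399], [0.4781, -0.1987]]
0.03 [[0.5056, -0.1813], [0.5907, -0.32], [0.5621, -0.3372], [0.4773, -0.1986]]
scene ((279.6351318359375, 248.689208984375), (17.20465087890625, 52.5439338684082), 54.462318420410156)
534 [ 0.5527 -0.268   0.0239] [ 0.931 -0.365] -0.089 1.102 [0.6954 0.0239]
```

Run:
```python
from h import *
import pickle
r=pickle.load(open("r0.pkl","rb"))["top"];P=cloud(r)
b=((339.26,238.42),(7.5,51),58.17)
m=np.zeros((480,640),np.uint8);cv2.fillPoly(m,[np.int32(cv2.boxPoints(b).round())],255)
q=P[m>0];q=q[(q[:,2]>.002)&(q[:,2]<.04)]
A=q[:,:2]-q[:,:2].mean(0);ax=np.linalg.svd(A,full_matrices=False)[2][0];t=A@ax
print(len(q),q.mean(0).round(4),ax.round(4),t.min(),t.max(),np.polyfit(t,q[:,2],1).round(4))
# tin/tray/wrench rough
for uv in((309,314),(359,177),(236,160)):print(P[uv[1],uv[0]].round(3))
```

```text
410 [ 0.5349 -0.261   0.0171] [-0.5193  0.8546] -0.07386618089426734 0.07566126873639507 [-0.1517  0.0171]
[ 0.321 -0.171  0.068]
[ 0.72  -0.321  0.001]
[0.773 0.047 0.005]
```

```bash
cat > go.py <<'E'
# usage: go.py x y z yawdeg -> shift in tool axes and turn (from measured pose)
import sys
from h import *
from scipy.spatial.transform import Rotation as Ro
s=arm.state();R=Ro.from_rotvec(s["orientation"]).as_matrix();p=np.array(s["eef_pos"])
yaw=np.degrees(np.arctan2(R[1,0],R[0,0]));x=list(map(float,sys.argv[1:]))
print("t",round(s["time"],2),"p",p.round(4),"yaw",round(yaw,2),"tilt z",R[:,2].round(4),"q",np.round(s["joint_positions"],2),"F",np.round(s["ft_force"],2),"gap",round(float(s["finger_gap"]),4))
if x: print("shift",(R.T@(np.array(x[:3])-p)).round(4),"turn",round(-np.radians(x[3]-yaw),4))
E
python3 go.py 0.5632 -0.307 0.15 121.4
```

```text
t 0.1 p [ 0.1725 -0.6002  0.2496] yaw 16.03 tilt z [-4.0e-04  1.4e-03 -1.0e+00] q [-1.31  0.42  1.63  0.    1.09 -0.02] F [ 0.08 -0.24 -0.71] gap 0.0852
shift [ 0.4565 -0.1738  0.0999] turn -1.839
```

```bash
python3 -m creep '0.06 0.045 -0.017 0.01 -0.18; 0.06 0.09 -0.035 0.02 -0.36; 0.06 0.135 -0.052 0.03 -0.54; 0.06 0.18 -0.07 0.04 -0.72; 0.06 0.225 -0.087 0.05 -0.9; 0.06 0.27 -0.105 0.06 -1.08; 0.06 0.315 -0.122 0.07 -1.26; 0.06 0.36 -0.14 0.08 -1.44; 0.06 0.405 -0.157 0.09 -1.62; 0.06 0.4565 -0.174 0.1 -1.8; 0.06 0.4565 -0.174 0.1 -1.839; 0.06 0.4565 -0.174 0.1 -1.839' 40
cat > w.py <<'E'
# wrist picture + orange wedge measurement, ray onto the slope/known heights
import sys
from h import *
from scipy.spatial.transform import Rotation as Ro
def wrist(name):
    s=arm.state();T=np.eye(4);T[:3,:3]=Ro.from_rotvec(s["orientation"]).as_matrix();T[:3,3]=s["eef_pos"]
    r=arm.read_camera("wrist");r["cam_to_world"]=T@r["T_tool_cam"]
    cv2.imwrite(f"pics/{name}.png",r["color"]);return r
if __name__=="__main__":
    r=wrist(sys.argv[1]);P=cloud(r);hsv=cv2.cvtColor(r["color"],cv2.COLOR_BGR2HSV)
    m=cv2.inRange(hsv,(5,150,150),(30,255,255))
    c,_=cv2.findContours(m,cv2.RETR_EXTERNAL,cv2.CHAIN_APPROX_NONE)
    for k in c:
        if cv2.contourArea(k)<1500: continue
        n=np.zeros_like(m);cv2.drawContours(n,[k],-1,255,-1);q=P[cv2.erode(n,np.ones((7,7)))>0]
        q=q[(q[:,2]>.002)&(q[:,2]<.05)]
        if len(q)<100: continue
        A=q[:,:2]-q[:,:2].mean(0);ax=np.linalg.svd(A,full_matrices=False)[2][0];t=A@ax;w=A@np.array([-ax[1],ax[0]])
        print(cv2.minAreaRect(k),q.mean(0).round(4),ax.round(4),"t",t.min().round(4),t.max().round(4),"w",w.min().round(4),w.max().round(4),np.polyfit(t,q[:,2],1).round(4))
E
python3 go.py 0.5632 -0.307 0.022 121.4; python3 w.py w1
```

```text
time: 1.6
eef_pos: [0.5634, -0.3066, 0.1496]
orientation: [-1.536, -2.739, 0.0]
ft_force: [0.4, -0.8, 0.4]
finger_gap: 0.0602
finger_force: 0.0
t 1.6 p [ 0.5634 -0.3066  0.1496] yaw 121.44 tilt z [-1.1e-03  6.0e-04 -1.0e+00] q [-0.52  0.57  1.65 -0.    0.92 -1.07] F [ 0.38 -0.84  0.37] gap 0.0602
shift [-0.0004 -0.0003  0.1276] turn 0.0007
((62.561092376708984, 142.6289520263672), (161.9796142578125, 82.60421752929688), 19.653823852539062) [ 0.3925 -0.3358  0.0342] [0.9841 0.1776] t -0.0566 0.0409 w -0.0261 0.0197 [0.1529 0.0342]
((320.9999694824219, 142.99998474121094), (51.99999237060547, 249.99996948242188), 0.0) [ 0.5329 -0.2533  0.0174] [ 0.517 -0.856] t -0.0758 0.083 w -0.0149 0.0152 [0.1563 0.0174]
```

View pics/w1.png

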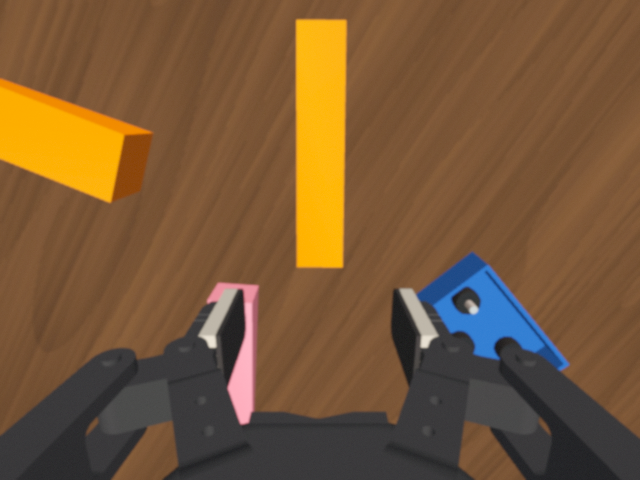

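The wrist view shows the wedge upright at (321,143), thick end at row 267, centred between the fingers. The pink wedge (240,340) and the tray (480,320) are clear of the finger paths. I'll descend and grip.

```bash
python3 -m creep '0.06 0 0 0.04 0; 0.06 0 0 0.08 0; 0.06 0 0 0.105 0; 0.06 0 0 0.12 0; 0.06 0.001 0 0.1276 0; 0.06 0.001 0 0.1276 0; 0.03 0.001 0 0.1276 0; 0.025 0.001 0 0.1276 0; 0.025 0.001 0 0.1276 0; 0.025 0.001 0 0.1276 0' 60
python3 go.py
```

```text
time: 2.9
eef_pos: [0.5637, -0.307, 0.024]
orientation: [1.536, 2.738, 0.0]
ft_force: [-0.8, 0.7, 6.3]
finger_gap: 0.0308
finger_force: 60.8
t 2.9 p [ 0.5637 -0.307   0.024 ] yaw 121.4 tilt z [ 0.002  -0.0011 -1.    ] q [-0.52  0.75  1.68  0.    0.71 -1.07] F [-0.78  0.68  6.33] gap 0.0308
```

```bash
python3 -m creep '0.025 0 0 -0.005 0; 0.025 0 0 -0.03 0; 0.025 0 0 -0.08 0; 0.025 0 0 -0.1 0; 0.025 0 0 -0.1 0; 0.025 0 0 -0.1 0' 60
python3 go.py 0.4771 -0.046 0.09 79.9
cat > hw.py <<'E'
# wedge in tool frame from wrist depth
import sys
from w import *
r=wrist(sys.argv[1]);r["cam_to_world"]=r["T_tool_cam"];P=cloud(r);hsv=cv2.cvtColor(r["color"],cv2.COLOR_BGR2HSV)
m=cv2.inRange(hsv,(5,150,150),(30,255,255));m[:,:250]=0;m[:,390:]=0
c,_=cv2.findContours(m,cv2.RETR_EXTERNAL,cv2.CHAIN_APPROX_NONE);k=max(c,key=cv2.contourArea)
n=np.zeros_like(m);cv2.drawContours(n,[k],-1,255,-1);print(cv2.minAreaRect(k),"rows",np.ptp(k[:,0],0),k[:,0].min(0),k[:,0].max(0))
q=P[cv2.erode(n,np.ones((5,5)))>0];q=q[(q[:,2]>-.03)&(q[:,2]<.05)]
g=np.polyfit(q[:,0],q[:,2],1);print("tool x",q[:,0].min().round(4),q[:,0].max().round(4),"z=",g.round(4),"slope deg",np.degrees(np.arctan(g[0])).round(2),"want 8.88")
for lo in np.arange(-.01,.14,.03):
    b=q[(q[:,0]>lo)&(q[:,0]<lo+.01)]
    if len(b)>10: print(lo.round(3),"ymid",((b[:,1].min()+b[:,1].max())/2).round(4),"w",np.ptp(b[:,1]).round(4),"z",b[:,2].mean().round(4))
E
python3 hw.py w2
```

```text
time: 3.65
eef_pos: [0.5619, -0.306, 0.1213]
orientation: [-1.536, -2.738, 0.0]
ft_force: [-0.9, 0.5, -0.7]
finger_gap: 0.031
finger_force: 60.0
t 3.65 p [ 0.5619 -0.306   0.1213] yaw 121.4 tilt z [-0.002   0.0011 -1.    ] q [-0.52  0.6   1.67 -0.    0.87 -1.07] F [-0.95  0.55 -0.72] gap 0.031
shift [0.266  0.0631 0.0317] turn 0.7243
((321.5, 195.5), (391.0, 99.0), 90.0) rows [ 99 391] [272   0] [371 391]
tool x -0.0224 0.1134 z= [ 0.1558 -0.003 ] slope deg 8.85 want 8.88
-0.01 ymid 0.0005 w 0.03 z -0.0038
0.02 ymid 0.0007 w 0.0314 z 0.0009
0.05 ymid 0.001 w 0.0313 z 0.0055
0.08 ymid 0.0012 w 0.0316 z 0.0102
0.11 ymid 0.0016 w 0.0313 z 0.0144
```

View pics/w2.png

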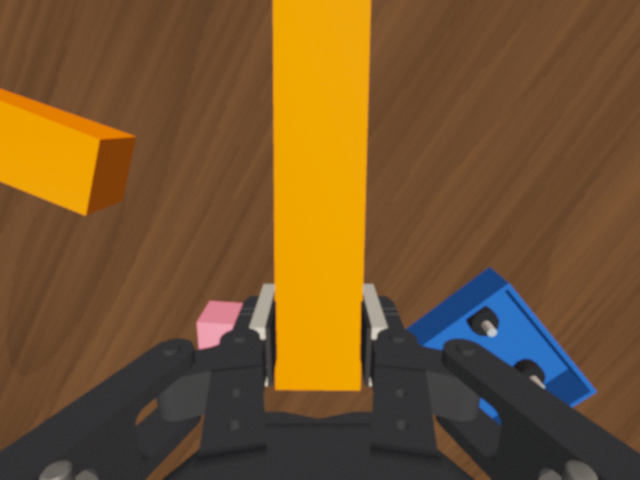

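The wedge is held level and centred (columns 272–371), with its thick end at row 391 and the slope reading 8.85°. Its underside is 23.4 mm below the TCP, so the TCP goes to z = 35.4 mm on the bed. Next I'll move over the bed.

```bash
python3 -m creep '0.025 0.05 0.012 0.006 0.14; 0.025 0.1 0.024 0.012 0.28; 0.025 0.15 0.036 0.018 0.42; 0.025 0.2 0.047 0.024 0.56; 0.025 0.245 0.058 0.03 0.7; 0.025 0.265 0.063 0.032 0.722; 0.025 0.265 0.063 0.032 0.722; 0.025 0.265 0.063 0.032 0.722' 60
python3 go.py 0.4755 -0.0477 0.0365 80.1
cat > ali.py <<'E'
import sys
from w import *
r=wrist(sys.argv[1]);P=cloud(r)
hsv=cv2.cvtColor(r["color"],cv2.COLOR_BGR2HSV)
D=np.array([.1755,.9845]);N=np.array([-.9845,.1755])
def fit(m,lo,hi,name):
    q=P[cv2.erode(m,np.ones((3,3)))>0];q=q[(q[:,2]>lo)&(q[:,2]<hi)]
    if len(q)<50: print(name,"few");return
    h=np.float32(q[:,:2]-np.array([.504,.1064]));b=np.c_[h@D,h@N]
    print(name,len(q),"along",b[:,0].min().round(4),b[:,0].max().round(4),"lat",b[:,1].min().round(4),b[:,1].max().round(4),"z",np.median(q[:,2]).round(4))
    return b
o=cv2.inRange(hsv,(5,150,150),(30,255,255));b=fit(o,.0,.2,"wedge")
if b is not None:
    for a in np.arange(b[:,0].min()+.01,b[:,0].max(),.03):
        s=b[abs(b[:,0]-a)<.004]; 
        if len(s)>5: print("  ",a.round(3),"latmid",((s[:,1].min()+s[:,1].max())/2).round(4))
w=cv2.inRange(hsv,(0,0,150),(180,45,255));b=fit(w,.026,.045,"plate")
if b is not None:
    for l in np.arange(-.06,.065,.02):
        s=b[abs(b[:,1]-l)<.003]
        if len(s)>5: print("   lat",l.round(3),"edge along",np.percentile(s[:,0],1).round(4))
E
python3 ali.py w3
```

```text
time: 4.7
eef_pos: [0.4786, -0.0479, 0.0902]
orientation: [-2.405, -2.02, 0.001]
ft_force: [1.2, 0.6, -0.8]
finger_gap: 0.0306
finger_force: 59.9
t 4.7 p [ 0.4786 -0.0479  0.0902] yaw 80.06 tilt z [-6.e-04 -0.e+00 -1.e+00] q [-0.12  0.48  2.04 -0.    0.62  0.05] F [ 1.18  0.56 -0.76] gap 0.0306
shift [-0.0004 -0.0031  0.0537] turn -0.0007
wedge 34770 along -0.2578 -0.043 lat -0.0293 0.0146 z 0.085
   -0.158 latmid -0.0077
   -0.128 latmid -0.0017
   -0.098 latmid -0.0017
   -0.068 latmid -0.002
plate few
```

View pics/w3.png

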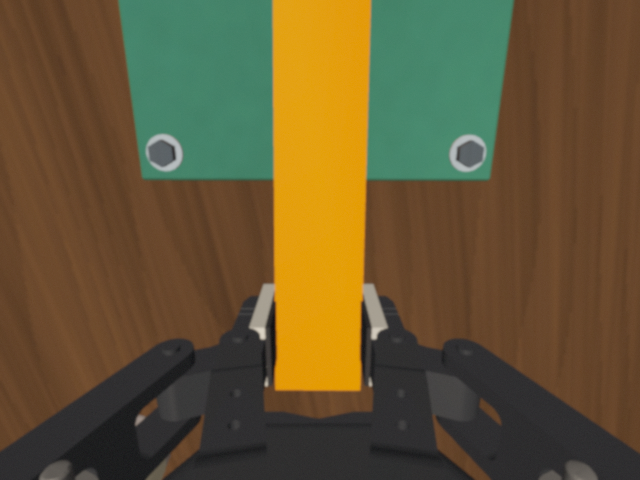

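The wrist view shows the wedge over the bare front of the bed, parallel to it. The bed's front corners are at (142,180) and (490,180), and the wedge sits about 2 mm off the centreline. I'll correct that and lower it gently.

```bash
python3 -m creep '0.025 0 -0.0025 0.015 0; 0.025 0 -0.0025 0.03 0; 0.025 0 -0.0025 0.042 0; 0.025 0 -0.0025 0.05 0; 0.025 0 -0.0025 0.052 0;0.025 0 -0.0025 0.052 0' 60
python3 go.py
python3 -m creep '0.025 0 0 0.001 0; 0.025 0 0 0.001 0' 60; python3 go.py 0.4755 -0.0477 0.0354 80.1
```

```text
time: 5.5
eef_pos: [0.4761, -0.047, 0.0387]
orientation: [-2.406, -2.02, -0.0]
ft_force: [-0.4, 0.8, -0.6]
finger_gap: 0.0306
finger_force: 59.9
t 5.5 p [ 0.4761 -0.047   0.0387] yaw 80.03 tilt z [-0.  0. -1.] q [-0.12  0.58  2.05  0.    0.51  0.05] F [-0.44  0.77 -0.58] gap 0.0306
time: 5.75
eef_pos: [0.4763, -0.0471, 0.038]
orientation: [2.406, 2.02, 0.001]
ft_force: [-0.3, 0.1, -0.8]
finger_gap: 0.0309
finger_force: 59.9
t 5.75 p [ 0.4763 -0.0471  0.038 ] yaw 80.04 tilt z [ 6.e-04 -1.e-04 -1.e+00] q [-0.12  0.59  2.05 -0.    0.51  0.05] F [-0.32  0.13 -0.77] gap 0.0309
shift [-0.0007 -0.0006  0.0026] turn -0.0011
```

```bash
python3 -m creep '0.025 0 0 0.001 0; 0.025 0 0 0.001 0' 60 | grep -E 'pos|ft'; python3 -m creep '0.025 0 0 0.001 0; 0.025 0 0 0.001 0' 60| grep -E 'pos|ft'
python3 -m creep '0.025 0 0 0.0005 0; 0.025 0 0 0.0005 0' 60| grep -E 'pos|ft'; python3 ali.py w4
```

```text
eef_pos: [0.476, -0.0471, 0.0368]
ft_force: [-0.3, 0.2, -1.6]
eef_pos: [0.4761, -0.0471, 0.0359]
ft_force: [-1.4, -0.2, 2.8]
eef_pos: [0.4761, -0.0472, 0.0356]
ft_force: [-0.6, -0.8, 7.6]
wedge 34972 along -0.179 -0.0427 lat -0.0193 0.0169 z 0.0308
   -0.169 latmid 0.0012
   -0.139 latmid -0.0013
   -0.109 latmid 0.0008
   -0.079 latmid 0.0006
   -0.049 latmid 0.0004
plate 430 along -0.1445 -0.1427 lat -0.0201 0.0223 z 0.0365
   lat -0.02 edge along -0.1443
   lat 0.02 edge along -0.1444
```

```bash
python3 -m creep '0.025 0.006 0 -0.0003 0; 0.025 0.014 0 -0.0003 0; 0.025 0.022 0 -0.0003 0; 0.025 0.03 0 -0.0003 0; 0.025 0.038 0 -0.0003 0; 0.025 0.045 0 -0.0003 0; 0.025 0.05 0 -0.0003 0; 0.025 0.053 0 -0.0003 0;0.025 0.053 0 -0.0003 0' 60| grep -E 'pos|ft'
python3 - <<'E'
from h import *
import pickle
R=pickle.load(open("r0.pkl","rb"))
r=arm.read_camera("scene");cv2.imwrite("pics/s1.png",r["color"]);pickle.dump(r,open("s1.pkl","wb"))
cv2.imwrite("pics/s1c.png",cv2.resize(r["color"][180:260,350:500],None,fx=5,fy=5,interpolation=2))
E
python3 go.py
```

```text
eef_pos: [0.4858, 0.0055, 0.036]
ft_force: [-0.8, -1.1, 8.0]
t 7.72 p [0.4858 0.0055 0.036 ] yaw 80.05 tilt z [ 0.0012  0.     -1.    ] q [-0.01  0.59  2.04  0.    0.51  0.16] F [-0.34 -0.2   8.38] gap 0.0309
```

View pics/s1c.png

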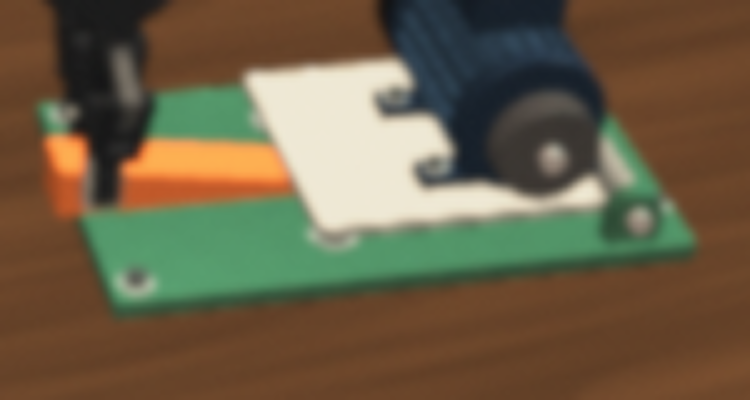

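The crop shows the wedge's thin end under the edge at (290,170), flat on the green bed, midway and square, with the plate still down. I'll go on in small steps and watch the push.

```bash
for i in 1; do python3 -m creep '0.025 0.002 0 -0.0003 0; 0.025 0.004 0 -0.0003 0; 0.025 0.006 0 -0.0003 0; 0.025 0.008 0 -0.0003 0;0.025 0.008 0 -0.0003 0' 60| grep -E 'pos|ft'; done
python3 -m creep '0.025 0.001 0 0 0; 0.025 0.002 0 0 0; 0.025 0.003 0 0 0; 0.025 0.003 0 0 0' 60| grep -E 'pos|ft'
python3 -m creep '0.025 0.001 0 0 0; 0.025 0.002 0 0 0; 0.025 0.003 0 0 0; 0.025 0.003 0 0 0' 60| grep -E 'pos|ft'
python3 -m creep '0.025 0.001 0 0 0; 0.025 0.002 0 0 0; 0.025 0.003 0 0 0; 0.025 0.003 0 0 0' 60| grep -E 'pos|ft'
```

```text
eef_pos: [0.4869, 0.0132, 0.036]
ft_force: [0.5, -1.4, 5.3]
eef_pos: [0.4874, 0.0161, 0.036]
ft_force: [0.4, -1.6, 6.7]
eef_pos: [0.4878, 0.0186, 0.036]
ft_force: [-1.1, -6.1, 7.0]
eef_pos: [0.488, 0.0209, 0.036]
ft_force: [-2.1, -12.1, 7.0]
```

```bash
python3 -m creep '0.025 0.001 0 0 0; 0.025 0.002 0 0 0; 0.025 0.003 0 0 0; 0.025 0.004 0 0 0; 0.025 0.004 0 0 0' 60| grep -E 'pos|ft'
python3 -m creep '0.025 0.001 0 0 0; 0.025 0.002 0 0 0; 0.025 0.003 0 0 0; 0.025 0.004 0 0 0; 0.025 0.004 0 0 0' 60| grep -E 'pos|ft'; python3 go.py
```

```text
eef_pos: [0.4885, 0.0248, 0.036]
ft_force: [-2.3, -12.3, 8.3]
eef_pos: [0.4891, 0.0288, 0.036]
ft_force: [-2.0, -11.2, 8.2]
t 11.1 p [0.4891 0.0288 0.036 ] yaw 80.06 tilt z [-8.0e-04 -1.3e-03 -1.0e+00] q [ 0.04  0.6   2.02 -0.    0.52  0.21] F [ -2.02 -11.22   8.17] gap 0.0308
```

```bash
python3 -m creep '0.025 0.001 0 0 0; 0.025 0.002 0 0 0; 0.025 0.0035 0 0 0; 0.025 0.005 0 0 0; 0.025 0.0065 0 0 0; 0.025 0.008 0 0 0; 0.025 0.009 0 0 0; 0.025 0.01 0 0 0;0.025 0.01 0 0 0' 60| grep -E 'pos|ft'
python3 -m creep '0.025 0.001 0 0 0; 0.025 0.002 0 0 0; 0.025 0.003 0 0 0; 0.025 0.004 0 0 0; 0.025 0.004 0 0 0' 60| grep -E 'pos|ft'; python3 go.py
cat > lift.py <<'E'
from h import *
import pickle
R=pickle.load(open("r0.pkl","rb"));D=np.array([.1755,.9845]);N=np.array([-.9845,.1755])
now={n:arm.read_camera(n) for n in("top","scene")}
cv2.imwrite("pics/s2c.png",cv2.resize(now["scene"]["color"][180:260,350:500],None,fx=5,fy=5,interpolation=2))
def plane(r):
    P=cloud(r);h=cv2.cvtColor(r["color"],cv2.COLOR_BGR2HSV)
    m=cv2.erode(cv2.inRange(h,(0,0,140),(180,60,255)),np.ones((3,3)))>0
    q=P[m];q=q[(q[:,2]>.022)&(q[:,2]<.05)];b=q[:,:2]-np.array([.504,.1064]);a,l=b@D,b@N
    k=(a>.004)&(a<.058)&(abs(l)<.068);g=np.polyfit(a[k],q[k,2],1);return k.sum(),g.round(4)
for n in now:print(n,"before",plane(R[n]),"now",plane(now[n]))
E
python3 lift.py
```

```text
eef_pos: [0.4908, 0.0386, 0.036]
ft_force: [-2.4, -12.6, 9.0]
eef_pos: [0.4915, 0.0425, 0.036]
ft_force: [-2.8, -11.8, 8.8]
t 12.85 p [0.4915 0.0425 0.036 ] yaw 80.06 tilt z [-0.001  -0.0013 -1.    ] q [ 0.06  0.6   2.02 -0.    0.52  0.24] F [ -2.8  -11.78   8.82] gap 0.0308
top before (np.int64(867), array([-0.0086,  0.0316])) now (np.int64(106), array([-0.0389,  0.0358]))
scene before (np.int64(562), array([-0.0037,  0.0329])) now (np.int64(548), array([-0.0225,  0.0367]))
```

View pics/s2c.png

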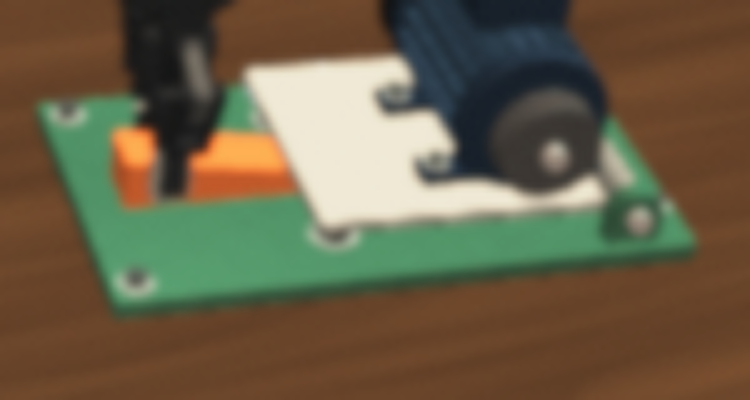

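The crop shows the edge raised, with daylight now visible over the near buffer at (335,230), and the wedge flat and square. Depth gives a lift of 4.2 mm (top) and 3.8 mm (scene), and travel since contact gives 3.8 mm. The push is a steady 12 N, so I'll hand it in.

```bash
python3 -c "
from bench import arm
print(arm.job_done())"
```

```text
the job is handed in; nothing more can be done
None
```

The job is handed in: the gripper is still holding the small orange wedge flat on the bed, midway between the buffers and square to the edge, with about 4 mm of daylight at a steady push of about 12 N.

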